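# Stand the fallen support stand up and push it home against the sink ledge

### The job

The laboratory support stand has been knocked over and lies on its rod, with its foot plate up on edge. Without gripping, lifting or carrying it, and without raising it by its rod, push the top of the foot plate over so that the stand comes back upright on its foot, then push the upright stand along the bench until the front edge of its foot is flush and square against the front of the white sink ledge. Leave the bottle, the jar and the beaker where they are.

Things in the scene. Friction and masses are not known exactly. Their poses are not given: they have to be found in the camera images.
- stand: Loose support stand, 0.6 kg: grey foot plate 110 (x) by 150 (y) by 20 mm thick; bare steel rod 10 mm thick rising 200 mm from its top face at x = -12 mm, y = 0. Origin: centre of the plate's underside. Axes as when standing: z up along the rod, +x to the plate's front edge, y along its long edges. Starts fallen: resting on its back edge and the rod's tip, the rod pointing roughly to the robot.
- stand_heel (a point): Middle of the foot's back bottom edge (stand frame x = -55, y = 0, z = 0 mm), on which it turns as it stands up; it stays on or within 4 mm of the bench. At the start the plate rises 110 mm above this edge, leaning some 11 degrees towards the rod. Pushed over away from the rod, the stand passes its balance point when the rod is about 20 degrees above level, then falls upright by itself.
- stand_corner_left (a point): Left end of the front bottom edge of the foot plate (stand frame x = 55, y = 75, z = 0 mm); the edge that goes against the ledge.
- stand_corner_right (a point): Right end of the front bottom edge of the foot plate (stand frame x = 55, y = -75, z = 0 mm).
- ledge: Fixed white ceramic sink unit on the far side of the bench; its front upstand is the ledge, 700 mm long, 50 mm high, 60 mm deep, with an upright flat front face towards the robot. Origin: middle of the foot of that front face, at bench level. x points away from the robot, square to the face; y along the face.
- bottle: Amber glass bottle with white cap, 64 mm in diameter, 150 mm high, standing to the left; origin at the centre of its underside. Bystander.
- jar: Small amber jar with white cap, 56 mm in diameter, 75 mm high, standing to the right; origin at the centre of its underside. Bystander.
- beaker: Clear glass beaker, 60 mm in diameter, 90 mm high, standing to the right; origin at the centre of its underside. Bystander.
Things that resemble listed ones, but are neither listed nor needed, are in the scene too. Of the things that look like the stand, take the one that is farthest to the robot's left at the start.

How it is judged:
On the way:
1. the stand is upright on its foot, on the bench (angle between stand's own z axis and vertical below 0.08 rad and height (world z) of stand below 0.01 m), for 0.2 s.
At the end, for the whole second after the job is handed in: The stand is upright (within 0.06 rad) with its foot flat on the bench, at rest, and both ends of its front bottom edge are within 8 mm of the ledge's front face (angle between stand's own z axis and vertical below 0.06 rad and height (world z) of stand below 0.008 m and linear speed of stand below 0.01 m/s and x of stand_corner_left in the frame of ledge between -0.008 and 0.008 m and x of stand_corner_right in the frame of ledge between -0.008 and 0.008 m); the robot touches nothing.
It fails at once if the stand is lifted: the back edge of its foot comes more than 25 mm off the bench (height (world z) of stand_heel above 0.025 m).
It fails at once if the lying stand is taken or raised by its rod (angle between stand's own z axis and vertical above 1.2 rad and contact force between the fingers and stand above 1 N and x of the grasp point in the frame of stand below 0.005 m).
It fails at once if the foot plate is pinched between the fingers while the stand is down (angle between stand's own z axis and vertical above 0.6 rad and contact force between the fingers and stand above 1 N and z of the grasp point in the frame of stand between 0.004 and 0.016 m and x of the grasp point in the frame of stand below 0.055 m).
It fails at once if the bottle, the jar or the beaker is moved more than 25 mm or tipped (distance of any of bottle, jar, beaker from where it was at the start of the episode above 0.025 m or angle between any of bottle, jar, beaker's own z axis and vertical above 0.3 rad).
It also fails if it takes over 58 s, if anything falls off the work surface, if the arm or the gripper's body presses on something with over 40 N, if the wrist force passes 120 N, or if a joint passes its speed limit or range.

### The arm

A 6-joint arm with a two-finger parallel gripper is mounted at the origin on the work surface. World frame = base frame: x ahead of the robot, y to its left, z up, the work surface at z = 0. Lengths are in m, angles in rad, forces in N, time in s.
With the tool pointing down it reaches from about 0.375 to 0.975 m from the base axis. Payload 3.8 kg.
Tool frame: the origin (TCP) lies at the very end of the fingers, on their centre line; the grasp point (between the pads) lies 19 mm behind it; z points along the fingers, y is the line along which they close (so a half turn about z gives the same grasp; the last joint's range is limited). The gripper opens to 85 mm and grips with 20 to 120 N. Pads are 22 mm wide; open, the fingers measure 114 mm over their backs; the gripper's body (76 mm by 85 mm) begins 54 mm behind the grasp point. The pads swing forward as they close: fully open they stand 13 mm farther back than shut.
Start: joints at [1.191, 0.264, 1.604, -0, 1.274, -0.037], TCP at [0.227, 0.636, 0.231] pointing down, gripper open.
Joint ranges: [-2.63, 2.63], [-0.94, 2.18], [0.31, 2.57], [-1.31, 4.45], [0, 2.66], [-2.55, 2.55]. Speed limits (rad/s): [2.57, 2.57, 3.14, 3.14, 3.14, 3.14].

### API

Orientations are given as a rotation vector (axis times angle).
In Python, from workcell import monitor, viewer, job gives the robot as it stands. The module is installed in compiled form; this text tells all that it offers.
- The arm moves only by the tool step_arm, never from a script. Its argument "series" is one flat list of numbers, 4 for each row, row after row: the shift along the tool's x, y, z in m, then the turn about the tool's z in rad. A call has 1 to 8 rows; each row is the pose to reach, as a shift and turn from the pose commanded when the call began, along the tool's axes at that moment; what a row does not reach only later rows make up. A row lasts 1/8 s, in which the tool goes at most 62.5 mm and 10.7 degrees, less where a joint would pass 70% of its speed; a pose out of reach is approached as far as the arm can. A call with a gripper value outside its range is refused whole. "gripper" is the opening, from 0 (shut) to 1 (fully open), set as the call begins (left out, the last holds). The fingers move at their own pace and stop on an object; "newtons" is the grip in N (left out, the last holds). Time passes only in rows, so rows that repeat a pose let the fingers close. It gives the time, the measured TCP pose, the force, the opening and the grip force at its end, in the units of the state.
- monitor.read_state(): the state, without advancing time (a new reading comes with each control period).
- viewer.read_camera(name): name is "scene" or "top" or "wrist"; returns a dict with "image" (384x512x3 uint8, red, green, blue), "intrinsics" (3x3 intrinsics, pixels), "T" (4x4, takes a point from camera to world coordinates); the wrist camera has in their place "hand_eye" (4x4, takes a point from camera to tool coordinates, whose origin is the TCP and whose axes are the flange's). Camera axes: x right, y up, looking along -z (the intrinsics and any distortion apply to the point x, -y, -z); pixel columns grow to the right and rows downward; lengths in m; the calibration is good to about 2 mm. A picture is of the moment at which its call begins: read the wrist's pose just before it. There is no depth.
- job.finish_job(): hands the job in; it is judged then, once.
Trained networks look in a picture, given as the dict that the camera call returned (one of the last four; its "shot" number tells which), for a name from the list of things; names that differ only in an ending like _2 or _b are one class to them, and where a whole thing is asked for, a point or a joint stands for the part that bears it (a point fixed in the world has none). Each returns a list of dicts, best first, with "score" (0 to 1); they miss things now and then, are a little off and sometimes report something else, mostly with a low value. They report only what shows in the picture. A call takes as long as a camera call. They do not tell look-alikes from the thing itself.
- viewer.boxes_of(picture, label): "extent" ([centre column, centre row, width, height] in pixels, round what is visible of it).
- viewer.spot_point(picture, label): "point" ([column, row] in pixels: a listed point, or the origin of a listed thing).
The state is a dict: "time": time; "q": joint angles; "joint_vel": joint speeds; "joint_torque": joint torques, N m; "tool_pos": TCP position; "tcp_rot": TCP orientation; "wrist_force": force on the tool from outside, world axes, zero at the start; "torque": the same for the moment, N m; "width": opening from 0.0 (shut) to 1.0 (fully open); "grip_force": force on a finger pad.
Only numpy, scipy, OpenCV 4.12 (cv2) and the standard library are available. Lean on these libraries where they do the work, as an engineer would, in place of code of your own. Each camera call takes 0.05 s, during which the arm holds its last target. There are 200 camera calls.

## Working session

There is one attempt and no reset: what is moved stays moved. The work goes in short steps, Python scripts to look and compute and a tool call to move; the robot and the scene stay as the last step left them, time stands still between calls to the robot, and variables do not carry over. Pictures are saved under pics/ and viewed, at most 10 in all, crops included, and the job is handed in when it is done.

Besides the shell and the picture viewer there is one more tool, called by a JSON object that holds its "fn" and its "kwargs". step_arm: Moves the arm, as the interface text tells. Its arguments: {"type":"object","properties":{"series":{"type":"array"},"gripper":{"type":"number"},"newtons":{"type":"number"}},"required":["series"]}

```bash
mkdir -p pics
cat > h.py <<'E'
import numpy as np, cv2
from scipy.spatial.transform import Rotation as R
from workcell import monitor, viewer, job
def plane(p,px,z=0.):
    K=p["intrinsics"];T=np.array(p["T"]);K=np.array(K)
    d=np.linalg.inv(K)@np.array([px[0],px[1],1.]);d=T[:3,:3]@(d*[1,-1,-1])
    o=T[:3,3];return o+d*(z-o[2])/d[2]
def proj(p,X):
    T=np.array(p["T"]);c=T[:3,:3].T@(np.array(X)-T[:3,3]);u=np.array(p["intrinsics"])@(c*[1,-1,-1]);return u[:2]/u[2]
E
python3 - <<'E'
from h import *
s=monitor.read_state();print({k:np.round(v,3).tolist() for k,v in s.items()})
ims=[]
for n in("scene","top"):
    p=viewer.read_camera(n);ims.append(p["image"]);print(n,p.keys(),np.round(p["T"],3).tolist(),np.round(p["intrinsics"],1).tolist())
    for l in("stand","bottle","jar","beaker","ledge"):
        print(l,[(np.round(b["extent"]).tolist(),round(b["score"],2)) for b in viewer.boxes_of(p,l)][:4])
    for l in("stand_heel","stand_corner_left","stand_corner_right","ledge","bottle","jar","beaker"):
        print(l,[(np.round(b["point"]).tolist(),round(b["score"],2),np.round(plane(p,b["point"]),3).tolist()) for b in viewer.spot_point(p,l)][:4])
cv2.imwrite("pics/s.png",ims[0][...,::-1]);cv2.imwrite("pics/t.png",ims[1][...,::-1])
E
```

```text
{'time': 0.0, 'q': [1.191, 0.265, 1.605, -0.0, 1.274, -0.037], 'joint_vel': [0.0, -0.0, -0.0, -0.0, 0.0, 0.002], 'joint_torque': [-0.001, -51.512, -36.731, -0.0, 0.013, 0.0], 'tool_pos': [0.227, 0.635, 0.23], 'tcp_rot': [-0.536, -3.095, 0.004], 'wrist_force': [-0.702, -0.957, -0.513], 'torque': [0.058, 0.003, 0.015], 'grip_force': 0.0, 'width': 1.0}
scene dict_keys(['image', 'intrinsics', 'T', 'shot']) [[0.857, -0.357, 0.372, 0.888], [0.516, 0.597, -0.614, -0.551], [-0.003, 0.718, 0.696, 0.736], [0.0, 0.0, 0.0, 1.0]] [[361.1, 0.0, 258.2], [0.0, 361.1, 188.7], [0.0, 0.0, 1.0]]
stand [([93.0, 260.0, 86.0, 76.0], 0.97), ([219.0, 208.0, 74.0, 73.0], 0.68)]
bottle [([292.0, 126.0, 20.0, 48.0], 0.97)]
jar [([179.0, 318.0, 28.0, 39.0], 0.56)]
beaker [([145.0, 278.0, 34.0, 40.0], 0.83)]
ledge [([361.0, 269.0, 270.0, 226.0], 0.87)]
stand_heel [([118.0, 270.0], 0.84, [0.351, -0.309, -0.0]), ([210.0, 206.0], 0.66, [0.415, -0.031, 0.0]), ([240.0, 221.0], 0.58, [0.517, -0.034, 0.0])]
stand_corner_left [([118.0, 224.0], 0.76, [0.241, -0.207, 0.0]), ([248.0, 176.0], 0.73, [0.438, 0.133, 0.0]), ([23
[... 725 characters left out ...]
2.0, 22.0, 21.0], 0.67)]
beaker []
ledge [([267.0, 75.0, 243.0, 137.0], 0.84)]
stand_heel [([371.0, 253.0], 0.93, [0.344, -0.321, 0.0]), ([280.0, 198.0], 0.89, [0.517, -0.048, 0.0])]
stand_corner_left [([253.0, 200.0], 0.82, [0.511, 0.034, 0.0]), ([357.0, 266.0], 0.66, [0.308, -0.278, 0.0]), ([302.0, 204.0], 0.29, [0.496, -0.118, 0.0])]
stand_corner_right [([406.0, 259.0], 0.73, [0.325, -0.428, 0.0]), ([303.0, 206.0], 0.6, [0.49, -0.119, 0.0])]
ledge [([260.0, 138.0], 0.81, [0.701, 0.009, 0.0])]
bottle [([153.0, 214.0], 0.74, [0.472, 0.342, 0.0]), ([263.0, 135.0], 0.34, [0.712, 0.0, 0.0])]
jar [([378.0, 181.0], 0.82, [0.563, -0.348, 0.0])]
beaker [([363.0, 217.0], 0.8, [0.454, -0.301, 0.0])]
```

View pics/s.png

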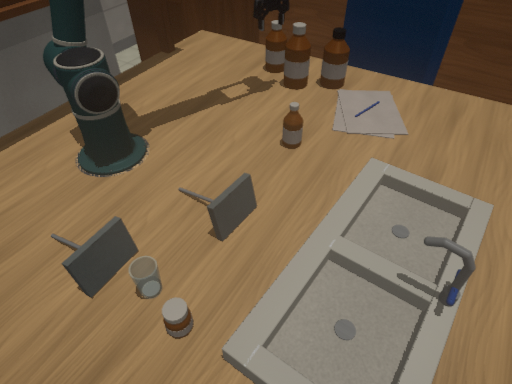

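View pics/t.png

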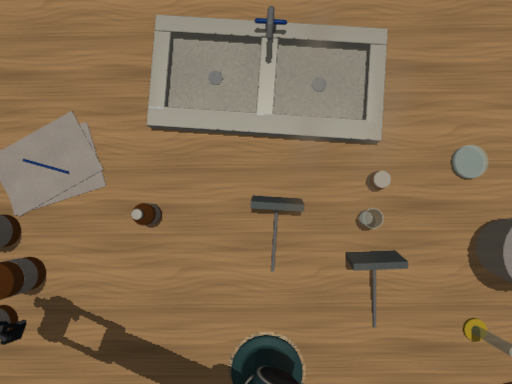

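Stand-like things: the middle one (top px ~276,233; scene ~219,208, y≈-0.04) and the right one (top ~376,290; scene ~93,260, y≈-0.33). The farthest left is the middle one, so I choose that. Next I fit its pose and the ledge line, and check both in one close crop.

```bash
cat >> h.py <<'E'
def stand(P,v):  # v = heel x,y,yaw, elevation th of rod ; P in stand frame
    x,y,w,th=v;P=np.atleast_2d(P)+[.055,0,0]
    # th=90deg upright ; rotate about y
    r=R.from_euler('z',w)*R.from_euler('y',-(np.pi/2-th))
    return r.apply(P)+[x,y,0]
E
python3 - <<'E'
from h import *
from scipy.optimize import least_squares
t=viewer.read_camera("top");s=viewer.read_camera("scene")
th=-np.radians(10.3)
print(stand([[.055,0,0],[-.012,0,.22]],[0,0,0,th]))
C=dict(h=[-.055,0,0],l=[.055,.075,0],r=[.055,-.075,0])
obs=[(t,C['h'],(280,198)),(t,C['l'],(253,200)),(t,C['r'],(302,205)),(s,C['h'],(240,221)),(s,C['l'],(254,178)),(s,C['r'],(210,209)),(t,[-.012,0,.22],(273,271))]
f=lambda v:np.concatenate([proj(p,stand(c,[*v,th])[0])-o for p,c,o in obs])
q=least_squares(f,[.52,-.04,0],loss='soft_l1');print(q.x,np.round(q.fun,1))
v=[*q.x,th]
# ledge front top edge via gradient per column
g=cv2.cvtColor(t["image"],cv2.COLOR_RGB2GRAY).astype(float)
g=cv2.GaussianBlur(g,(0,0),1);dy=np.diff(g,axis=0)
pts=[]
for c in range(160,376,4):
    r=np.arange(112,150);k=np.argmin(dy[112:150,c]);pts.append((c,112+k+.5))
pts=np.array(pts);vx,vy,x0,y0=cv2.fitLine(pts.astype(np.float32),cv2.DIST_HUBER,0,.01,.01).ravel()
for z in(0,.05):
  a,b=[plane(t,(c,y0+(c-x0)*vy/vx),z) for c in(160,370)];print("ledge",z,a,b,"yaw",np.arctan2(-(a-b)[0],(a-b)[1]))
print(pts[::6].tolist())
hole=t["image"].copy();S=8
def crop(p,x,y,w,h):
    im=cv2.resize(p["image"][y:y+h,x:x+w,::-1],None,fx=S/2,fy=S/2,interpolation=cv2.INTER_CUBIC)
    L=[[-.055,-.075,0],[-.055,.075,0],[.055,.075,0],[.055,-.075,0],[-.055,-.075,0]]
    L2=[[a,b,.02] for a,b,_ in L]
    for l in(L,L2,[[-.012,0,.02],[-.012,0,.22]]):
        k=np.array([proj(p,X) for X in stand(l,v)]);cv2.polylines(im,[np.int32((k-[x,y]+.5)*S/2)],False,(0,0,255),1)
    return im
A=crop(t,225,110,100,150);B=crop(s,170,150,100,150)
cv2.imwrite("pics/c.png",np.hstack([A,B])[:600])
w=viewer.read_camera("wrist");print(np.round(w["hand_eye"],3))
E
```

```text
[[-0.01966824  0.          0.10822735]
 [-0.2241432   0.          0.00297057]]
[ 0.51926615 -0.04314604 -0.10378715] [-2.  -1.1 -1.   0.2  3.5  0.  -1.2  3.1 -4.4 -2.2  0.4  0.9 -1.4 -0.4]
ledge 0 [0.74608062 0.31919454 0.        ] [ 0.69170474 -0.32814077  0.        ] yaw -0.08380281647900785
ledge 0.05 [0.73537361 0.30644962 0.05      ] [ 0.68316645 -0.3150676   0.05      ] yaw -0.08380281647900789
[[160.0, 125.5], [184.0, 127.5], [208.0, 128.5], [232.0, 129.5], [256.0, 131.5], [280.0, 133.5], [304.0, 135.5], [328.0, 136.5], [352.0, 138.5]]
[[-0.     0.964  0.265  0.066]
 [ 1.     0.     0.     0.   ]
 [-0.     0.265 -0.964 -0.143]
 [ 0.     0.     0.     1.   ]]
```

View pics/c.png

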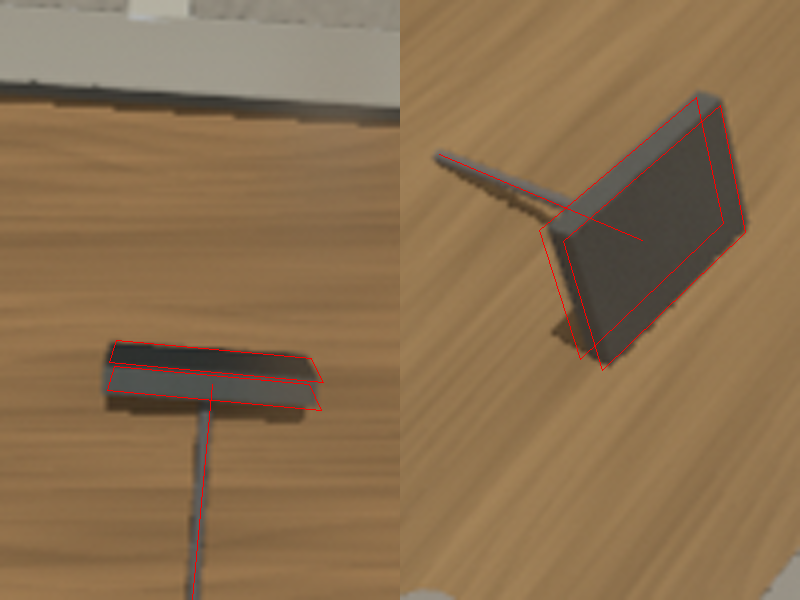

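Run:
```python
from h import *
from scipy.optimize import least_squares
t=viewer.read_camera("top");s=viewer.read_camera("scene")
th=-np.radians(10.3)
a=.055;b=.075
obs=[(t,[-a,b,0],(251.4,195.6)),(t,[-a,-b,0],(302,199)),(t,[a,b,0],(252,200.4)),(t,[a,-b,0],(303.8,204.7)),
(s,[a,b,0],(250.2,175.7)),(s,[a,-b,0],(211,209.2)),(s,[-a,b,0],(255.9,207.7)),(s,[-a,-b,0],(220.4,241.4)),(t,[-.012,0,.22],(273,271)),(s,[-.012,0,.22],(179.5,188.5))]
f=lambda v:np.concatenate([proj(p,stand(c,[*v,th])[0])-o for p,c,o in obs])
q=least_squares(f,[.52,-.04,0],loss='soft_l1');print(q.x,np.round(q.fun,1))
st=monitor.read_state();Rt=R.from_rotvec(st["tcp_rot"]);print(st["tool_pos"],np.round(Rt.as_matrix(),3))
v=[*q.x,th]
print(stand([[.045,0,.02],[.055,0,.02]],v))
```

```text
[ 0.51906196 -0.04113201 -0.09102158] [ 1.5 -0.5 -0.2 -0.1 -0.7  0.2  1.1  0.1 -0.7 -0.5  0.1  0.3  0.  -0.8
  0.5  0.3 -1.2 -0.3 -0.4 -0.2]
[0.22688748 0.63571624 0.23128493] [[-0.942  0.336  0.   ]
 [ 0.336  0.942  0.   ]
 [-0.     0.    -1.   ]]
[[ 0.48165951 -0.03771815  0.09481246]
 [ 0.47987889 -0.03755563  0.10465131]]
```

{"fn": "step_arm", "kwargs": {"series": [-0.035, -0.047, 0, 0, -0.071, -0.094, 0, 0, -0.107, -0.14, 0, 0, -0.142, -0.187, 0, 0, -0.178, -0.234, 0, 0, -0.213, -0.28, 0, 0, -0.249, -0.327, 0, 0, -0.284, -0.374, 0, 0], "gripper": 0.6}}

```text
time: 2.55
tool_pos: [0.369, 0.1864, 0.2317]
tcp_rot: [0.535, 3.094, 0.001]
wrist_force: [1.8, -0.6, -0.3]
width: 0.601
grip_force: 0.0
```

{"fn": "step_arm", "kwargs": {"series": [-0.036, -0.047, 0, 0, -0.071, -0.094, 0, 0, -0.107, -0.14, 0, 0, -0.142, -0.187, 0, 0, -0.142, -0.187, 0, -0.126, -0.142, -0.187, 0, -0.252, -0.142, -0.187, 0, -0.252]}}

```text
time: 3.42
tool_pos: [0.4395, -0.0361, 0.2314]
tcp_rot: [0.146, 3.138, 0.0]
wrist_force: [-0.6, 0.6, -1.2]
width: 0.599
grip_force: 0.0
```

{"fn": "step_arm", "kwargs": {"series": [0, 0, 0.05, 0, 0, 0, 0.1, 0, 0, 0, 0.13, 0, 0, 0, 0.146, 0, -0.01, 0, 0.146, 0, -0.018, 0, 0.146, 0, -0.022, 0, 0.146, 0]}}

```text
time: 4.3
tool_pos: [0.4639, -0.0381, 0.0871]
tcp_rot: [0.143, 3.135, -0.001]
wrist_force: [-0.3, 0.9, 1.0]
width: 0.596
grip_force: 0.0
```

{"fn": "step_arm", "kwargs": {"series": [-0.015, 0, 0, 0, -0.03, 0, 0, 0, -0.044, 0, 0, 0, -0.056, 0, 0, 0, -0.068, 0, 0, 0, -0.08, 0, 0, 0, -0.08, 0, -0.0625, 0, -0.08, 0, -0.125, 0]}}

```text
time: 5.3
tool_pos: [0.5409, -0.045, 0.2106]
tcp_rot: [-0.142, -3.136, -0.0]
wrist_force: [1.1, -0.3, -0.7]
width: 0.6
grip_force: 0.0
```

{"fn": "step_arm", "kwargs": {"series": [0.04, 0, -0.03, 0, 0.08, 0, -0.03, 0, 0.12, 0, -0.03, 0, 0.12, 0, -0.03, 0, 0.12, 0, -0.03, 0]}}

```text
time: 5.92
tool_pos: [0.4225, -0.0343, 0.2408]
tcp_rot: [0.143, 3.137, -0.0]
wrist_force: [0.2, 0.3, 0.1]
width: 0.598
grip_force: 0.0
```

Run:
```python
from h import *
s=viewer.read_camera("scene");t=viewer.read_camera("top")
cv2.imwrite("pics/d.png",np.hstack([cv2.resize(p["image"][y:y+150,x:x+133,::-1],None,fx=3,fy=3) for p,x,y in((t,210,100),(s,170,130))]))
for l in("stand_heel","stand_corner_left","stand_corner_right"):
  for p in(t,s):print(l,[(np.round(b["point"]).tolist(),round(b["score"],2),np.round(plane(p,b["point"]),3).tolist()) for b in viewer.spot_point(p,l)][:3])
```

```text
stand_heel [([278.0, 197.0], 0.77, [0.52, -0.044, 0.0]), ([368.0, 252.0], 0.61, [0.35, -0.314, 0.0])]
stand_heel [([240.0, 224.0], 0.93, [0.52, -0.041, 0.0]), ([120.0, 270.0], 0.56, [0.355, -0.307, 0.0]), ([255.0, 260.0], 0.51, [0.616, -0.119, -0.0])]
stand_corner_left [([354.0, 262.0], 0.91, [0.318, -0.271, 0.0]), ([254.0, 158.0], 0.7, [0.642, 0.029, 0.0])]
stand_corner_left [([289.0, 223.0], 0.92, [0.631, 0.029, 0.0]), ([259.0, 235.0], 0.64, [0.583, -0.047, 0.0]), ([122.0, 220.0], 0.61, [0.239, -0.192, 0.0])]
stand_corner_right [([307.0, 159.0], 0.89, [0.633, -0.133, 0.0]), ([407.0, 260.0], 0.8, [0.323, -0.428, 0.0])]
stand_corner_right [([68.0, 268.0], 0.69, [0.243, -0.368, 0.0])]
```

View pics/d.png

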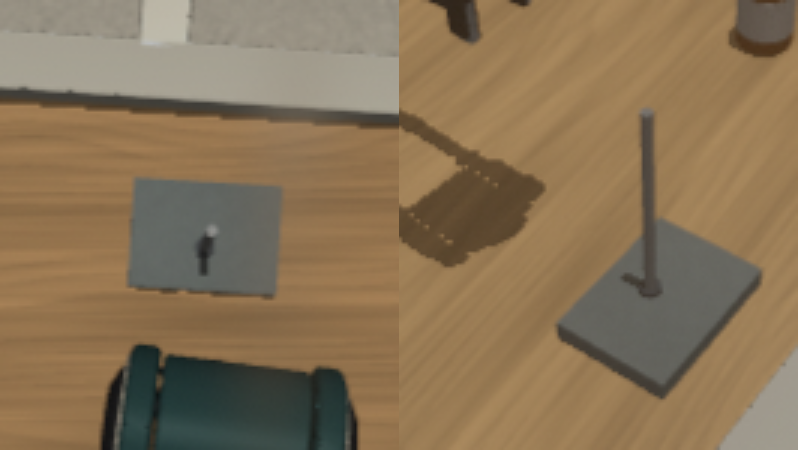

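Both views show it upright (heel ≈ 0.520, -0.043), with its back edge parallel to the ledge. Now I lower the fingers behind it and push.

{"fn": "step_arm", "kwargs": {"series": [0, 0, 0.06, -0.009, 0, 0, 0.12, -0.009, 0, 0, 0.17, -0.009, 0, 0, 0.205, -0.009, 0, 0, 0.225, -0.009, 0, 0, 0.234, -0.009, 0, 0, 0.234, -0.009]}}

```text
time: 7.2
tool_pos: [0.4215, -0.0342, 0.0061]
tcp_rot: [-0.128, -3.138, -0.0]
wrist_force: [0.4, -0.3, 0.3]
width: 0.599
grip_force: 0.0
```

{"fn": "step_arm", "kwargs": {"series": [-0.03, 0, 0, 0, -0.055, 0, 0, 0, -0.072, 0, 0, 0, -0.082, 0, 0, 0, -0.092, 0, 0, 0, -0.102, 0, 0, 0, -0.11, 0, 0, 0, -0.11, 0, 0, 0]}}

```text
time: 8.2
tool_pos: [0.5315, -0.0432, 0.006]
tcp_rot: [0.129, 3.139, 0.0]
wrist_force: [-0.9, 0.2, -1.3]
width: 0.602
grip_force: 0.4
```

Run:
```python
from h import *
s=viewer.read_camera("scene");t=viewer.read_camera("top")
cv2.imwrite("pics/e.png",np.hstack([cv2.resize(p["image"][y:y+150,x:x+133,::-1],None,fx=3,fy=3) for p,x,y in((t,210,80),(s,190,130))]))
```

```text
(no output)
```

View pics/e.png

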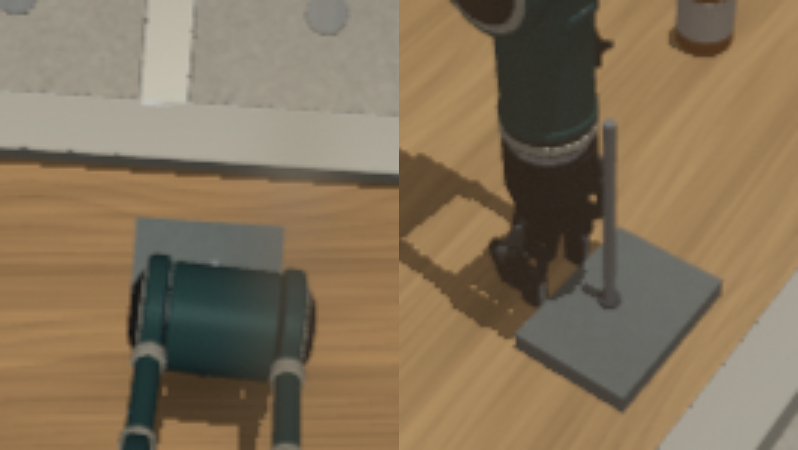

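The stand is sliding squarely with a gap of about 50 mm left. I'll push on and then creep in until the force rises.

{"fn": "step_arm", "kwargs": {"series": [-0.008, 0, 0, 0, -0.016, 0, 0, 0, -0.023, 0, 0, 0, -0.029, 0, 0, 0, -0.034, 0, 0, 0, -0.038, 0, 0, 0, -0.041, 0, 0, 0, -0.043, 0, 0, 0]}}

```text
time: 9.3
tool_pos: [0.5742, -0.0467, 0.0063]
tcp_rot: [-0.128, -3.139, 0.0]
wrist_force: [-2.6, 0.0, -0.4]
width: 0.599
grip_force: 1.3
```

{"fn": "step_arm", "kwargs": {"series": [-0.0015, 0, 0, 0, -0.003, 0, 0, 0, -0.0045, 0, 0, 0, -0.0045, 0, 0, 0]}}

```text
time: 9.8
tool_pos: [0.5789, -0.0471, 0.0064]
tcp_rot: [0.128, 3.138, -0.0]
wrist_force: [-2.0, 0.6, -1.8]
width: 0.603
grip_force: 1.0
```

{"fn": "step_arm", "kwargs": {"series": [-0.001, 0, 0, 0, -0.002, 0, 0, 0, -0.003, 0, 0, 0, -0.003, 0, 0, 0]}}

```text
time: 10.3
tool_pos: [0.5818, -0.0473, 0.0064]
tcp_rot: [0.128, 3.139, -0.0]
wrist_force: [-3.3, 0.2, 0.1]
width: 0.601
grip_force: 1.5
```

{"fn": "step_arm", "kwargs": {"series": [-0.001, 0, 0, 0, -0.002, 0, 0, 0, -0.002, 0, 0, 0]}}

```text
time: 10.68
tool_pos: [0.5838, -0.0475, 0.0064]
tcp_rot: [0.128, 3.139, -0.0]
wrist_force: [-2.9, 1.1, 0.7]
width: 0.602
grip_force: 1.7
```

{"fn": "step_arm", "kwargs": {"series": [-0.001, 0, 0, 0, -0.002, 0, 0, 0, -0.002, 0, 0, 0]}}

```text
time: 11.05
tool_pos: [0.5856, -0.0476, 0.0063]
tcp_rot: [-0.128, -3.139, -0.0]
wrist_force: [-4.5, 0.6, 2.2]
width: 0.6
grip_force: 2.4
```

{"fn": "step_arm", "kwargs": {"series": [-0.001, 0, 0, 0, -0.002, 0, 0, 0, -0.002, 0, 0, 0]}}

```text
time: 11.42
tool_pos: [0.5856, -0.0476, 0.0061]
tcp_rot: [-0.128, -3.135, -0.0]
wrist_force: [-9.4, 0.3, 7.5]
width: 0.601
grip_force: 4.8
```

Run:
```python
from h import *
s=viewer.read_camera("scene");t=viewer.read_camera("top")
cv2.imwrite("pics/f.png",np.hstack([cv2.resize(p["image"][y:y+100,x:x+100,::-1],None,fx=4,fy=4) for p,x,y in((t,230,90),(s,220,180))]))
```

```text
(no output)
```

View pics/f.png

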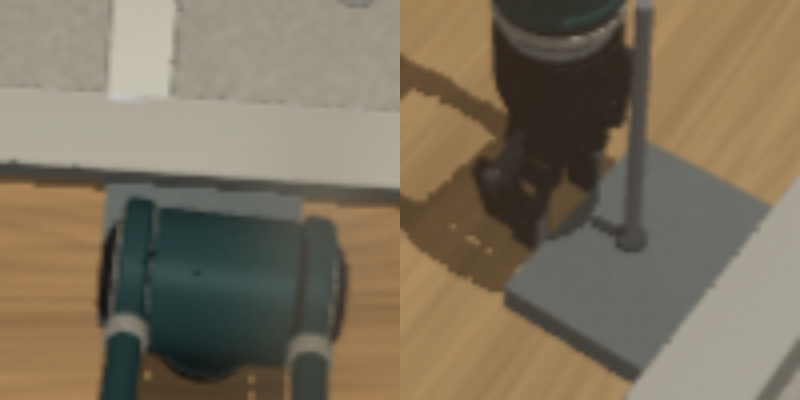

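The force rose to 9 N and the tool stopped: the plate is against the ledge. I press slightly more to square it, then retreat.

{"fn": "step_arm", "kwargs": {"series": [-0.001, 0, 0, 0, -0.0015, 0, 0, 0, -0.0015, 0, 0, 0, -0.0015, 0, 0, 0]}}

```text
time: 12.02
tool_pos: [0.5856, -0.0476, 0.0058]
tcp_rot: [-0.128, -3.132, -0.001]
wrist_force: [-13.5, 0.3, 9.1]
width: 0.602
grip_force: 6.4
```

{"fn": "step_arm", "kwargs": {"series": [0.003, 0, 0, 0, 0.01, 0, 0, 0, 0.03, 0, 0, 0, 0.06, 0, 0, 0, 0.11, 0, 0, 0, 0.15, 0, 0, 0, 0.15, 0, -0.05, 0, 0.15, 0, -0.1, 0]}}

```text
time: 13.02
tool_pos: [0.4391, -0.0356, 0.1071]
tcp_rot: [0.129, 3.138, -0.0]
wrist_force: [1.2, -0.5, 0.5]
width: 0.602
grip_force: 0.0
```

Run:
```python
from h import *
s=viewer.read_camera("scene");t=viewer.read_camera("top")
cv2.imwrite("pics/g.png",np.hstack([cv2.resize(p["image"][y:y+100,x:x+100,::-1],None,fx=4,fy=4,interpolation=cv2.INTER_CUBIC) for p,x,y in((t,230,90),(s,220,180))]))
for l in("bottle","jar","beaker"):
  for p in(t,s):print(l,[np.round(plane(p,b["point"]),3).tolist() for b in viewer.spot_point(p,l)][:1])
```

```text
bottle []
bottle [[0.482, 0.35, 0.0]]
jar [[0.562, -0.358, 0.0]]
jar [[0.566, -0.34, 0.0]]
beaker [[0.449, -0.308, 0.0]]
beaker [[0.445, -0.304, 0.0]]
```

View pics/g.png

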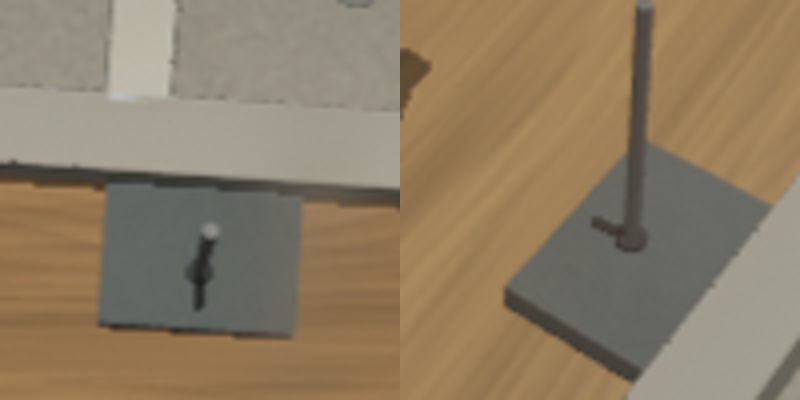

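The stand is upright with its front edge parallel to and against the ledge's face (top crop about (105,183)–(300,196)). The bottle, jar and beaker have not moved.

```bash
python3 -c "
from workcell import job;print(job.finish_job())"
```

```text
the job is handed in; nothing more can be done
None
```

I handed the job in at about 13 s of the 58 s limit: the stand is upright with its front edge flush and square against the sink ledge, and the bottle, jar and beaker are where they were, judging by the final pictures and the contact force (no verdict was returned).

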